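# Queue two culture dishes in the spring magazine of the dish changer

## Task

Load the two dot-marked culture dishes into the spring magazine of the dish changer, one at a time and lid up: the blue-dot dish first, then the orange-dot dish on top of it, because the changer feeds from the top and orange is due first. Press each dish straight down until it sits fully below both yellow retaining lips and they spring back over it, keep the dishes level on the way, then push the loaded magazine carriage fully home into the changer; leave the third, plain dish and the other things where they are.

Things in the scene. Friction and masses are not known exactly. Their poses are not given: they have to be found in the camera images.
- blue_dish_mid (a point): Closed clear round 35 mm culture dish with lid, a solid disc 38 mm in diameter and 11 mm high, 12 to 17 g, with a 22 mm blue dot on its lid. The point is at its centre, 5.5 mm above its underside; z points up out of the lid.
- orange_dish_mid (a point): The same kind of dish (38 mm in diameter, 11 mm high), with a 22 mm orange dot on its lid. Point at its centre, 5.5 mm above its underside; z up out of the lid.
- plain_dish_mid (a point): The same kind of dish without a dot; a bystander, not to be loaded. Point at its centre, 5.5 mm above its underside.
- magazine_mouth (a point): Point on the upright axis of the dish magazine, level with the flat undersides of its yellow lips, 65 mm above the table; moves with the carriage. z up, x along the carriage's travel into the housing. A dish set down from above rests on the lips' bevels, its underside 6 mm above the point; once loaded it is pushed up against the lips' undersides, its centre 5.5 mm below the point.
- rod_tips (a point): Point on the magazine axis level with the domed tips of its four 8 mm steel guide rods, 80 mm above the table; same axes. Rod centres are 24 mm from the axis, 40 degrees either side of x and -x: a 40 mm bore for the dish. The +y and -y sides are open for fingers, 28 mm between rods. A dish resting on the lips has its top 2 mm above the tips.
- lip_front (a joint): Sprung yellow retaining lip on the -x side of the magazine (two teeth, 20 mm wide, 9 mm high, bevelled on top): 0 = in, grows outward to 0.006 m. The lips stand 28.6 mm apart at rest; spring 1.2 N at rest, 2.5 N as a dish passes. Press the lid's middle down some 17 mm (5 to 12 N), till its top is 1 to 3 mm below the lips' undersides; they snap back and the dish rises against them.
- lip_back (a joint): The same lip on the +x side of the magazine, mirrored. Loading a second dish pushes the first 11 mm further down; the magazine holds two.
- changer: Dish changer, fixed to the table: base plate 236x96x6 mm, rail, white housing 100 mm deep, 96 mm wide, 96 mm high, open in front. Origin on the table under the magazine axis as it is with the carriage fully out; x points into the housing, whose front is 60 mm ahead of the origin.
- follower (a joint): Spring-loaded follower plate (35 mm disc) under the dishes: 0 = up (empty), grows as it is pushed down, m; about 0.010 with one dish held by the lips, 0.021 with two, stop at 0.028. Spring about 2 N at 0 and 4 N at the stop.
- carriage (a joint): Sliding carriage that carries the magazine: 0 = fully drawn out, 0.080 m = fully home against its stop, the magazine half under the housing's roof. Friction about 2.5 N; it stays where it is left.
- push_plate (a point): Centre of the front face of the black upright push plate of the carriage (34 mm wide, 40 mm high, from 18 to 58 mm above the table; the point is 45 mm above the table and 65 mm in front of the magazine axis). Same axes as the magazine: pushing along +x drives the carriage home.
- tape: Roll of yellow tape lying flat, 56 mm in diameter, 13 mm high, bystander; origin under its centre.
- pen: Black marker pen with a blue cap, 132 mm long, 12 mm thick, bystander; origin under its centre.
- forceps: Steel tweezers, 127 mm long, 13 mm wide, bystander; origin under their centre.
There are look-alikes about, which are no part of the job. What is shaped like the part that bears blue_dish_mid but pink is not meant.

How it is judged:
By the outcome, as a careful person would: the job done as asked, in the order asked, and still so for the second after the job is handed in, with the robot touching nothing.
It also fails if it takes over 64 s, if anything falls off the work surface, if the arm or the gripper's body presses on something with over 40 N, if the wrist force passes 120 N, or if a joint passes its speed limit or range.

## Robot

A 6-joint arm with a two-finger parallel gripper is mounted at the origin on a cart in front of the work surface, level with it; the furniture and walls round the work are solid. World frame = base frame: x ahead of the robot, y to its left, z up, the work surface at z = 0. Lengths are in mm, angles in rad, forces in N, time in s.
With the tool pointing down it reaches from about 350 to 975 mm from the base axis. Payload 4.9 kg.
Tool frame: the origin (TCP) lies midway between the tips of the shut fingers; the grasp point (between the pads) lies 19 mm behind it; z points along the fingers, y is the line along which they close (so a half turn about z gives the same grasp; the last joint's range is limited). The gripper opens to 85 mm and grips with 20 to 120 N. Pads are 22 mm wide; open, the fingers measure 114 mm over their backs; the gripper's body (76 mm by 85 mm) begins 54 mm behind the grasp point. The pads swing forward as they close: fully open they stand 13 mm farther back than shut.
Start: joints at [1.012, 0.053, 1.613, -0, 1.476, -0.119], TCP at [266.086, 565.508, 208.704] pointing down, gripper open.
Joint ranges: [-3.01, 3.01], [-1.01, 2.22], [0.06, 2.58], [-1.02, 4.17], [0.09, 2.62], [-3.14, 3.14]. Speed limits (rad/s): [2.57, 2.57, 3.14, 3.14, 3.14, 3.14].

## Interface

Orientations are given as a rotation vector (axis times angle).
In Python, from station import * gives the robot as it stands.
- The arm moves only by the tool send_rows, never from a script. Its argument "targets" is one flat list of numbers, 4 for each row, row after row: the shift along the tool's x, y, z in m, then the turn about the tool's z in degrees. In form: [x, y, z, spin, x, y, z, spin, ...]. A call has 1 to 20 rows; each row shifts and turns the commanded pose from where the row before left it, along the tool's axes as they then stand; what a row does not reach is not made up. A row lasts 1/8 s, in which the tool goes at most 62.5 mm and 10.7 degrees, less where a joint would pass 70% of its speed; a pose out of reach is approached as far as the arm can. A call with a gripper value outside its range is refused whole. "claw" is the gripper command: -1 is shut, 1 is fully open, values between are in proportion, set as the call begins (left out, the last holds). The fingers move at their own pace and stop on an object; "grip_force" is the grip in N (left out, the last holds). Time passes only in rows, so rows that do not move let the fingers close. It gives the time, the measured TCP pose, the force, the opening and the grip force at its end, in the units of the state.
- read_state(): the state, without advancing time (a new reading comes with each control period).
- get_image(name): name is "scene" or "top" or "wrist"; returns a dict with "pixels" (384x512x3 uint8, blue, green, red), "depth" (384x512 float32, mm along the optical axis (not along the pixel's ray), 0 where there is no reading), "fx", "fy", "cx", "cy" (pixels), "extrinsics" (4x4, takes a point from camera to world coordinates). Camera axes: x right, y up, looking along -z (the intrinsics and any distortion apply to the point x, -y, -z); pixel columns grow to the right and rows downward; lengths in mm; the calibration is good to about 2 mm. A picture is of the moment at which its call begins.
- hand_in(): hands the job in; it is judged then, once.
The state is a dict: "clock": time; "joint_pos": joint angles; "dq": joint speeds; "effort": joint torques, N m; "tcp_pos": TCP position; "eef_rot": TCP orientation; "contact_force": force on the tool from outside, world axes, zero at the start; "wrist_torque": the same for the moment, N m; "grip_width": opening from 0.0 (shut) to 1.0 (fully open); "gripper_force": force on a finger pad.
Only numpy, scipy, OpenCV 4.12 (cv2) and the standard library are available. Lean on these libraries where they do the work, as an engineer would, in place of code of your own. Each camera call takes 0.05 s, during which the arm holds its last target. There are 200 camera calls.

## Working session

There is one attempt and no reset: what is moved stays moved. The work goes in short steps, Python scripts to look and compute and a tool call to move; the robot and the scene stay as the last step left them, time stands still between calls to the robot, and variables do not carry over. Pictures are saved under pics/ and viewed, at most 10 in all, crops included, and the job is handed in when it is done.

Besides the shell and the picture viewer there is one more tool, called after "Call:" as name(argument=value, ...) on one line, values as JSON. send_rows: Moves the arm, as the interface text tells. Its arguments: {"type":"object","properties":{"targets":{"type":"array","items":{"type":"number"}},"claw":{"type":"number"},"grip_force":{"type":"number"}},"required":["targets"]}

```bash
mkdir -p pics; ls; python3 - <<'E'
from station import *
import cv2
s=read_state()
for k in s: print(k,s[k])
for n in("scene","top"):
    d=get_image(n); cv2.imwrite(f"pics/{n}0.png",d["pixels"]); print(n,d["fx"],d["fy"],d["cx"],d["cy"],d["extrinsics"].round(3).tolist() if hasattr(d["extrinsics"],'round') else d["extrinsics"], [k for k in d])
E
```

```text
pics
clock 0.0
joint_pos [ 1.01197544e+00  5.33377984e-02  1.61430292e+00  8.31201483e-06
  1.47597854e+00 -1.19028145e-01]
dq [-1.00322506e-04 -1.51963585e-03 -6.20452541e-04 -2.75846080e-04
 -3.84816121e-05 -3.22258395e-04]
effort [ 7.10676904e-04 -3.93671143e+01 -3.70179892e+01 -1.11467423e-04
  7.09979635e-03 -4.05093635e-05]
tcp_pos [265.7526249  564.95002876 207.46954403]
eef_rot [-6.85123103e-01 -3.06527644e+00  2.99731498e-03]
contact_force [-0.53849327  0.70913136 -0.51063811]
wrist_torque [-0.04815618  0.01402447  0.01873977]
gripper_force 0.0
grip_width 1.0044887384858479
scene 396.67834230160366 396.67834230160366 256.4104866836609 200.0938483384979 [[-0.825, 0.423, -0.376, 168.621], [-0.565, -0.628, 0.535, 267.066], [-0.01, 0.653, 0.757, 736.611], [0.0, 0.0, 0.0, 1.0]] ['pixels', 'depth', 'fx', 'fy', 'cx', 'cy', 'extrinsics']
top 490.4432067302339 490.4432067302339 256.0114768962709 182.38602586412745 [[0.02, 0.994, -0.111, 391.387], [-1.0, 0.02, -0.004, -215.404], [-0.002, 0.111, 0.994, 1085.502], [0.0, 0.0, 0.0, 1.0]] ['pixels', 'depth', 'fx', 'fy', 'cx', 'cy', 'extrinsics']
```

View pics/scene0.png

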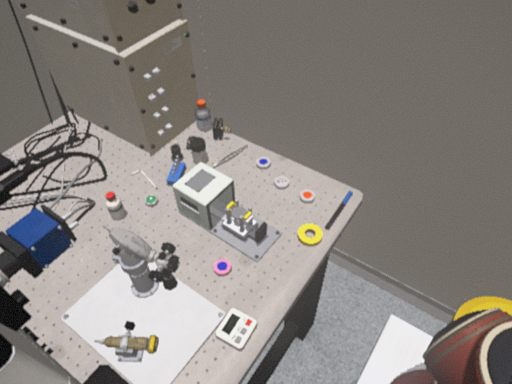

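View pics/top0.png

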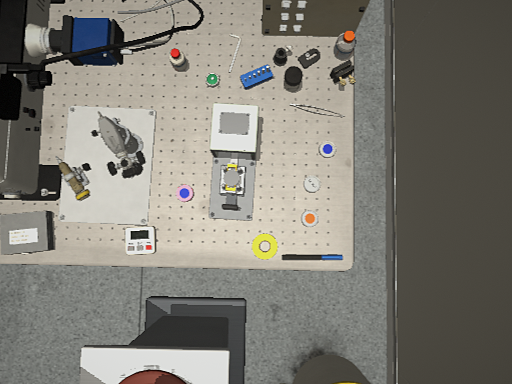

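The top view shows a blue dot in a clear dish at (328,149), a blue dot in a pink dish at (185,193), an orange dot at (310,218), a plain dish at (312,184) and the magazine near (232,180). The clear-rimmed dish at (328,149) fits the description. The one at (185,193) is the pink look-alike. I'll measure and check this in an enlarged crop.

```bash
cat > h.py <<'E'
from station import *
import cv2, numpy as np
def ray(d,u,v):
    E=np.array(d["extrinsics"]); r=E[:3,:3]@np.array([(u-d["cx"])/d["fx"],-(v-d["cy"])/d["fy"],-1.0]); return E[:3,3],r
def onz(d,u,v,z):
    o,r=ray(d,u,v); return o+r*(z-o[2])/r[2]
def proj(d,p):
    E=np.array(d["extrinsics"]); q=E[:3,:3].T@(np.array(p)-E[:3,3]); return d["cx"]+d["fx"]*q[0]/-q[2], d["cy"]-d["fy"]*q[1]/-q[2]
def blobs(d,lo,hi,amin=15):
    m=cv2.inRange(cv2.cvtColor(d["pixels"],cv2.COLOR_BGR2HSV),np.array(lo),np.array(hi))
    n,_,st,c=cv2.connectedComponentsWithStats(m)
    return [(c[i].round(1),st[i].tolist()) for i in range(1,n) if st[i,4]>=amin]
E
python3 - <<'E'
from h import *
for n in("top","scene"):
    d=get_image(n)
    for nm,lo,hi,z in(("blue",(110,150,80),(130,255,255),11),("orange",(3,140,120),(15,255,255),11),("yellow",(22,130,120),(34,255,255),70)):
        for c,s in blobs(d,lo,hi,6):
            if n=="top" and s[0]<150: continue
            print(n,nm,c,s,onz(d,*c,z).round(1))
    if n=="top":
        a=cv2.resize(d["pixels"][95:275,165:365],None,fx=4,fy=4,interpolation=cv2.INTER_CUBIC)[:600*1]
        a=cv2.resize(d["pixels"][125:235,170:350],(800,489),interpolation=cv2.INTER_CUBIC); cv2.imwrite("pics/crop1.png",a)
    else: cv2.imwrite("pics/crop2.png",cv2.resize(d["pixels"][145:285,165:335],(720,593),interpolation=cv2.INTER_CUBIC))
E
```

```text
top blue [327.3 148.4] [323, 144, 9, 10, 63] [ 590.7 -367.6   11. ]
top blue [183.9 192.7] [180, 189, 9, 9, 62] [485.7 -52.6  11. ]
top orange [348.9  35.3] [344, 31, 11, 10, 88] [ 853.3 -415.8   11. ]
top orange [309.6 217.9] [305, 214, 10, 9, 70] [ 435.9 -329.5   11. ]
top yellow [232.  165.6] [227, 164, 10, 6, 27] [ 539.4 -160.1   70. ]
top yellow [229.4 188.4] [225, 185, 10, 6, 33] [ 491.4 -155.9   70. ]
top yellow [264.3 246. ] [252, 234, 25, 25, 405] [ 374.  -230.7   70. ]
top yellow [347. 383.] [338, 383, 19, 1, 19] [ 106.7 -400.3   70. ]
scene blue [263. 161.] [260, 160, 7, 3, 17] [ 591.5 -367.5   11. ]
scene blue [ 33.  227.6] [7, 208, 51, 41, 839] [907.3 109.9  11. ]
scene blue [221.6 265.6] [218, 263, 8, 7, 45] [486.4 -53.1  11. ]
scene orange [200.6 102.1] [197, 99, 8, 7, 40] [ 896.7 -478.1   11. ]
scene orange [307.  194.4] [304, 192, 7, 6, 34] [ 436.7 -329.5   11. ]
scene yellow [230.6 204. ] [227, 201, 9, 7, 31] [ 540.3 -162.5   70. ]
scene yellow [247.1 214.9] [243, 211, 8, 8, 28] [ 492.3 -157.8   70. ]
scene yellow [309.6 234.1] [298, 224, 24, 21, 332] [ 356.  -188.5   70. ]
scene yellow [483.8 305.3] [453, 296, 59, 25, 715] [  19.7 -225.8   70. ]
scene yellow [151.5 343.5] [149, 336, 6, 16, 72] [465.5 160.8  70. ]
```

View pics/crop1.png

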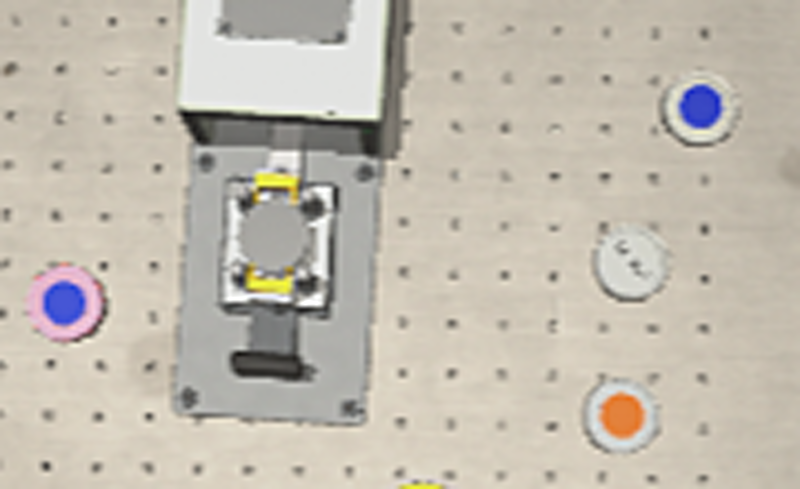

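View pics/crop2.png

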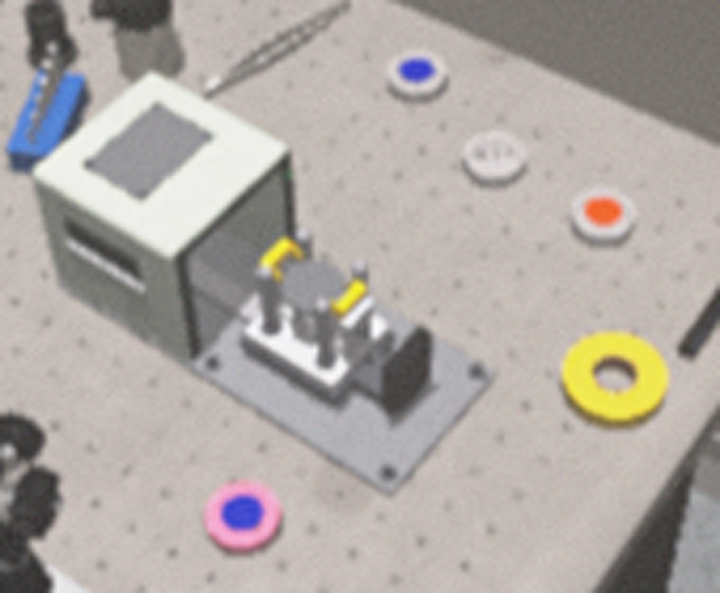

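The crops confirm it: the clear dish with the blue dot is the target (crop1 (700,105), world ≈(591,-367)). Orange is at ≈(436,-329), the plain dish sits between them, and the pink-rimmed one is the decoy. The magazine axis is ≈(516,-159) with yaw ≈-3°. I'll check obstacle heights on the crossing before moving.

```bash
python3 - <<'E'
from h import *
d=get_image("top"); D=d["depth"]
v,u=np.mgrid[0:384,0:512]
E=np.array(d["extrinsics"]); P=np.stack([(u-d["cx"])/d["fx"]*D,-(v-d["cy"])/d["fy"]*D,-D],-1)@E[:3,:3].T+E[:3,3]
for n,(a,b,c,e) in dict(scope=(60,155,105,205),left=(0,50,0,200),housing=(210,260,100,158),mag=(220,245,160,195),table=(270,300,160,200)).items():
    z=P[c:e,a:b,2][D[c:e,a:b]>0]; print(n,np.percentile(z,[2,50,99.5]).round(1))
E
```

```text
scope [ -0.5  10.9 195.5]
left [1.000e-01 1.108e+02 3.903e+02]
housing [ -1.7  97.  102.4]
mag [ 4.6 33.  81.6]
table [-3.6  0.5  5.5]
```

Call:
send_rows(targets=[0,0,-0.04,-7.5,0,0,-0.04,-7.5,0,0,-0.04,-7.5], claw=1, grip_force=25)

```text
clock: 0.62
tcp_pos: [266.0, 565.3, 329.7]
eef_rot: [-0.067, -3.141, 0.001]
contact_force: [0.6, -0.6, 0.1]
grip_width: 0.998
gripper_force: 0.0
```

Call:
send_rows(targets=[-0.008,-0.025,0,0,-0.0158,-0.0502,0,0,-0.0158,-0.0502,0,0,-0.0158,-0.0502,0,0,-0.0158,-0.0502,0,0,-0.0158,-0.0502,0,0,-0.0158,-0.0502,0,0,-0.0158,-0.0502,0,0,-0.0158,-0.0502,0,0,-0.0158,-0.0502,0,0,-0.0158,-0.0502,0,0,-0.0158,-0.0502,0,0,-0.0158,-0.0502,0,0,-0.0158,-0.0502,0,0,-0.0158,-0.0502,0,0,-0.0158,-0.0502,0,0,-0.008,-0.025,0,0,0,0,0,0])

```text
clock: 2.88
tcp_pos: [480.8, -249.8, 327.9]
eef_rot: [-0.078, -3.139, -0.002]
contact_force: [0.7, 0.5, 0.6]
grip_width: 1.003
gripper_force: 0.0
```

```bash
python3 - <<'E'
from h import *
d=get_image("wrist"); cv2.imwrite("pics/w1.png",d["pixels"]); print(d["fx"],np.array(d["extrinsics"]).round(3).tolist()); s=read_state(); print(s["tcp_pos"],s["eef_rot"])
E
```

```text
286.55816016929367 [[0.051, -0.961, -0.271, 412.432], [0.999, 0.049, 0.013, -245.558], [0.001, -0.271, 0.962, 493.461], [0.0, 0.0, 0.0, 1.0]]
[ 480.79623434 -248.70745948  328.2455178 ] [-7.56845246e-02 -3.13977157e+00 -1.61316490e-03]
```

View pics/w1.png

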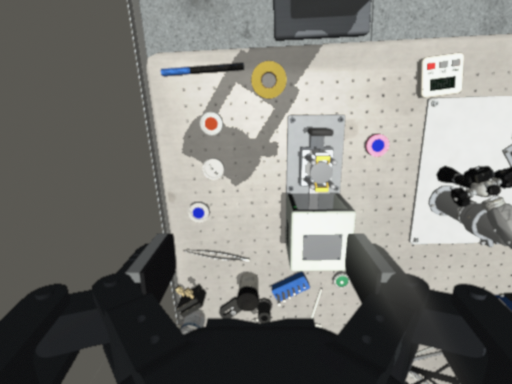

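The wrist view shows the magazine at (321,170), plate edges at columns ~288 and ~343, the housing below it, blue at (198,212), orange at (210,124), plain at (213,170) and pink at (377,145). Next I'll refine the positions and yaw.

```bash
cat > m.py <<'E'
from h import *
import sys
d=get_image("wrist"); im=d["pixels"]
for nm,lo,hi,z in(("blue",(110,130,70),(130,255,255),11),("orange",(0,140,100),(15,255,255),11),("yellow",(20,120,100),(36,255,255),73)):
    for c,s in blobs(d,lo,hi,8): print(nm,c,s,onz(d,*c,z).round(1))
E
python3 m.py; python3 - <<'E'
from h import *
d=get_image("wrist"); im=d["pixels"]
def edge(rows,c0,c1,z,nm,ch):
    g=ch.astype(float); P=[]
    for r in rows:
        k=np.abs(np.gradient(cv2.GaussianBlur(g,(3,3),0)[r,c0:c1])); i=int(k.argmax()); 
        if 0<i<len(k)-1:
            i=i+0.5*(k[i-1]-k[i+1])/(k[i-1]-2*k[i]+k[i+1]+1e-9)
        P.append(onz(d,c0+i,r,z)[:2])
    P=np.array(P); vx,vy,x,y=cv2.fitLine(P.astype(np.float32),cv2.DIST_HUBER,0,.01,.01).ravel(); s=np.sign(vx)
    print(nm,"yaw",np.degrees(np.arctan2(vy*s,vx*s)).round(2),"pt at x=500: y",(y+(500-x)*vy/vx).round(1))
lab=cv2.cvtColor(im,cv2.COLOR_BGR2LAB)
edge(range(125,188),280,298,6,"plateL",lab[:,:,2]); edge(range(125,188),335,352,6,"plateR",lab[:,:,2])
edge(range(125,188),280,298,6,"plateL",lab[:,:,0]); edge(range(125,188),335,352,6,"plateR",lab[:,:,0])
edge(range(216,262),282,300,96,"housL",lab[:,:,0]); edge(range(216,262),343,362,96,"housR",lab[:,:,0])
E
```

```text
blue [376.8 145.2] [371, 140, 12, 12, 109] [485.5 -51.1  11. ]
blue [197.4 212.4] [192, 208, 11, 10, 85] [ 590.5 -365.5   11. ]
orange [429.9  66. ] [427, 64, 7, 5, 32] [365.3  24.4  11. ]
orange [210.1 123.1] [205, 118, 11, 11, 101] [ 435.4 -327.6   11. ]
yellow [267.8  79.1] [251, 61, 34, 37, 804] [ 377.3 -231.8   73. ]
yellow [322.1 158.2] [316, 157, 13, 5, 38] [ 491.4 -155.9   73. ]
yellow [320.3 187.7] [314, 183, 14, 8, 60] [ 536.9 -158.2   73. ]
plateL yaw -2.87 pt at x=500: y -203.9
plateR yaw -2.53 pt at x=500: y -108.7
plateL yaw 14.09 pt at x=500: y -192.7
plateR yaw -3.54 pt at x=500: y -106.6
housL yaw -1.71 pt at x=500: y -205.7
housR yaw -9.35 pt at x=500: y -99.7
```

Call:
send_rows(targets=[-0.0192,-0.0187,0.02,0,-0.0192,-0.0187,0.04,0,-0.0192,-0.0187,0.045,0,-0.0192,-0.0187,0.045,0,-0.0192,-0.0187,0.045,0,-0.0192,-0.0187,0.04,0,0,0,0,0])

```text
clock: 3.9
tcp_pos: [589.0, -363.5, 88.6]
eef_rot: [-0.072, -3.134, -0.008]
contact_force: [-0.3, 0.5, -0.0]
grip_width: 0.999
gripper_force: 0.0
```

```bash
python3 - <<'E'
from h import *
s=read_state(); d=get_image("wrist"); print(s["tcp_pos"],s["eef_rot"],"tcp proj",proj(d,s["tcp_pos"]))
for c,st in blobs(d,(110,130,70),(130,255,255),30): print(c,st,onz(d,*c,11).round(1))
cv2.imwrite("pics/w2.png",d["pixels"])
E
```

```text
[ 588.99587147 -363.54668646   88.5942714 ] [-0.07238575 -3.13365005 -0.00845882] tcp proj (np.float64(258.58507713745473), np.float64(220.71939610497023))
[256.5 189.5] [246, 179, 22, 22, 380] [ 590.9 -365.5   11. ]
```

Call:
send_rows(targets=[0,-0.001,0.025,0,0,0,0.025,0,0,0,0.018,0,0,0,0,0,0,0,0,0])

```text
clock: 4.58
tcp_pos: [591.6, -367.4, 27.7]
eef_rot: [0.074, 3.139, -0.003]
contact_force: [-0.1, -0.2, 0.9]
grip_width: 1.002
gripper_force: 0.0
```

```bash
python3 - <<'E'
from h import *
s=read_state(); d=get_image("wrist"); print(s["tcp_pos"],s["eef_rot"],s["contact_force"],"tcp proj",proj(d,s["tcp_pos"]))
for c,st in blobs(d,(110,130,70),(130,255,255),30): print(c,st,onz(d,*c,11).round(1))
E
```

```text
[ 591.63558677 -367.43554555   27.71291881] [ 7.35349769e-02  3.13854230e+00 -2.51547657e-03] [-0.14768854 -0.24826066  0.92784639] tcp proj (np.float64(258.5461602199571), np.float64(220.72809006073138))
[261.6 210.3] [247, 197, 30, 28, 673] [ 591.1 -365.5   11. ]
```

Call:
send_rows(targets=[0,0,0.012,0,0,0,0.011,0,0,0,0,0,0,0,0,0])

```text
clock: 5.12
tcp_pos: [590.6, -366.9, 2.3]
eef_rot: [-0.074, -3.14, -0.001]
contact_force: [-0.2, 0.2, 0.5]
grip_width: 0.997
gripper_force: 0.0
```

```bash
python3 - <<'E'
from h import *
for i in range(4):
    s=read_state(); print(s["clock"],s["tcp_pos"].round(2),s["contact_force"])
    d=get_image("top")
E
```

```text
5.125 [ 590.61 -366.94    2.33] [-0.20031763  0.22623758  0.52813191]
5.175 [ 590.89 -367.14    2.8 ] [0.12947327 0.2580213  0.61308534]
5.225 [ 590.98 -367.22    3.04] [ 1.1441733   0.52302006 -0.57277342]
5.275 [ 591.05 -367.28    3.16] [0.02853347 0.13386231 0.05612347]
```

Call:
send_rows(targets=[0,0,0.0022,0,0,0,0,0,0,0,0,0,0,0,0,0,0,0,0,0], claw=-1, grip_force=25)

```text
clock: 5.95
tcp_pos: [590.8, -367.0, 0.6]
eef_rot: [0.074, 3.141, -0.0]
contact_force: [-0.4, -0.0, -0.1]
grip_width: -0.002
gripper_force: 0.0
```

```bash
python3 - <<'E'
from h import *
s=read_state(); print(s["clock"],s["tcp_pos"].round(2),s["contact_force"],s["grip_width"],s["gripper_force"])
d=get_image("wrist")
for c,st in blobs(d,(110,130,70),(130,255,255),30): print(c,st,onz(d,*c,11).round(1))
cv2.imwrite("pics/w3.png",d["pixels"])
E
```

```text
5.95 [ 5.9077e+02 -3.6704e+02  5.5000e-01] [-0.38303416 -0.01213806 -0.09203153] -0.0020806545166814462 0.0
[262.1 220. ] [244, 212, 35, 20, 325] [ 586.1 -364.7   11. ]
```

View pics/w3.png

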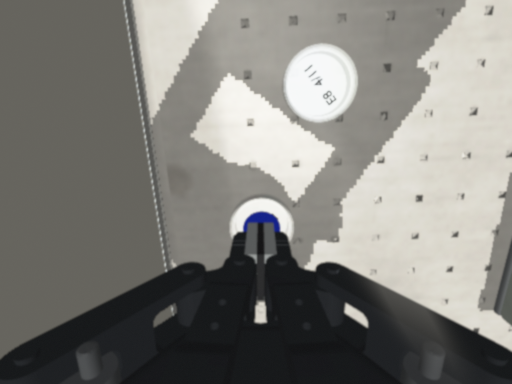

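The fingers are fully shut at (262,225). They seem to lie over or in front of the dish, whose dot is at (262,225) and rim at columns 230–294, so the grasp missed. I'll use depth to see where the tips and dish really are.

```bash
python3 - <<'E'
from h import *
d=get_image("wrist"); D=d["depth"]
E=np.array(d["extrinsics"])
for u in (240,252,262,272):
  print(u)
  for v in range(196,262,5):
    z=D[v,u]; o,r=ray(d,u,v); print((v,(o+r*z).round(0).tolist()),end=' ')
  print()
t=get_image("top"); print([ (c,s,onz(t,*c,11).round(1)) for c,s in blobs(t,(110,150,80),(130,255,255),5) if c[0]>300])
u,v=proj(t,[591,-367,11]); u,v=int(u),int(v)
cv2.imwrite("pics/t2.png",cv2.resize(t["pixels"][v-35:v+35,u-45:u+45],(720,560),interpolation=cv2.INTER_CUBIC))
E
```

```text
240
(196, [574.0, -378.0, -0.0]) (201, [576.0, -377.0, 4.0]) (206, [577.0, -377.0, 11.0]) (211, [580.0, -377.0, 11.0]) (216, [583.0, -377.0, 11.0]) (221, [586.0, -377.0, 12.0]) (226, [589.0, -378.0, 11.0]) (231, [584.0, -376.0, 29.0]) (236, [584.0, -376.0, 36.0]) (241, [584.0, -375.0, 41.0]) (246, [584.0, -375.0, 47.0]) (251, [584.0, -375.0, 51.0]) (256, [577.0, -373.0, 67.0]) (261, [578.0, -373.0, 70.0]) 
252
(196, [572.0, -370.0, 7.0]) (201, [574.0, -370.0, 11.0]) (206, [577.0, -370.0, 11.0]) (211, [580.0, -370.0, 12.0]) (216, [583.0, -370.0, 12.0]) (221, [586.0, -371.0, 12.0]) (226, [580.0, -370.0, 34.0]) (231, [580.0, -369.0, 38.0]) (236, [581.0, -369.0, 43.0]) (241, [581.0, -369.0, 48.0]) (246, [580.0, -369.0, 54.0]) (251, [580.0, -369.0, 59.0]) (256, [579.0, -369.0, 65.0]) (261, [580.0, -369.0, 68.0]) 
262
(196, [572.0, -364.0, 10.0]) (201, [574.0, -364.0, 11.0]) (206, [577.0, -364.0, 11.0]) (211, [580.0, -364.0, 13.0]) (216, [583.0, -365.0, 12.0]) (221, [587.0, -365.0, 11.0]) (226, [580.0, -365.0, 33.0]) (231, [581.0, -365.0, 38.0]) (236, [580.0, -365.0, 45.0]) (241, [580.0, -365.0, 50.0]) (246, [580.0, -365.0, 54.0]) (251, [581.0, -365.0, 58.0]) (256, [582.0, -365.0, 60.0]) (261, [584.0, -365.0, 60.0]) 
272
(196, [573.0, -358.0, 7.0]) (201, [575.0, -358.0, 10.0]) (206, [578.0, -359.0, 11.0]) (211, [581.0, -359.0, 11.0]) (216, [584.0, -359.0, 11.0]) (221, [587.0, -359.0, 11.0]) (226, [581.0, -360.0, 32.0]) (231, [581.0, -360.0, 38.0]) (236, [580.0, -360.0, 45.0]) (241, [581.0, -360.0, 49.0]) (246, [581.0, -360.0, 53.0]) (251, [580.0, -361.0, 59.0]) (256, [580.0, -361.0, 64.0]) (261, [579.0, -361.0, 69.0]) 
[]
```

```bash
python3 - <<'E'
from h import *
d=get_image("scene"); D=d["depth"]
for z in range(0,71,5):
    u,v=proj(d,[583,-358,z]); o,r=ray(d,int(round(u)),int(round(v))); p=o+r*D[int(round(v)),int(round(u))]
    print(z,(round(u),round(v)),p.round(0),d["pixels"][int(round(v)),int(round(u))])
w=get_image("wrist"); v,u=np.mgrid[215:262,225:300]; Dw=w["depth"][215:262,225:300]; E=np.array(w["extrinsics"])
P=np.stack([(u-w["cx"])/w["fx"]*Dw,-(v-w["cy"])/w["fy"]*Dw,-Dw],-1)@E[:3,:3].T+E[:3,3]
m=(P[...,2]>20); Q=P[m]; print("finger low z",np.sort(Q[:,2])[:10].round(1)); print("y range low",Q[Q[:,2]<40][:,1].min(),Q[Q[:,2]<40][:,1].max())
s=read_state(); print(s["tcp_pos"],s["contact_force"],s["clock"])
E
```

```text
0 (264, 167) [ 579. -354.    7.] [138 140 144]
5 (264, 166) [ 580. -356.    8.] [184 186 192]
10 (264, 165) [ 582. -358.    9.] [204 209 214]
15 (264, 163) [ 586. -364.   10.] [137  91  94]
20 (264, 162) [ 587. -365.   11.] [128  55  51]
25 (264, 160) [ 584. -361.   23.] [112  81  79]
30 (264, 159) [ 584. -361.   28.] [96 88 89]
35 (264, 158) [ 583. -360.   32.] [84 90 90]
40 (264, 156) [ 584. -360.   38.] [84 86 85]
45 (264, 155) [ 584. -361.   41.] [88 88 90]
50 (264, 153) [ 586. -363.   46.] [83 83 84]
55 (264, 152) [ 583. -359.   53.] [84 86 85]
60 (264, 150) [ 580. -354.   66.] [69 70 68]
65 (264, 149) [ 579. -354.   70.] [56 56 57]
70 (264, 147) [ 581. -356.   73.] [56 57 63]
finger low z [26.8 26.8 26.8 26.8 26.9 27.1 27.1 27.1 27.1 27.1]
y range low -379.1282899448029 -352.0364913894123
[ 5.90770608e+02 -3.67019183e+02  5.31337162e-01] [-0.35975851 -0.5082652   0.77301451] 6.2
```

Both cameras put the shut fingertips at z≈25 while the reported TCP z is 0.5. The real tips are therefore ~25 mm short of the reported TCP, and the dish hasn't moved. I'll calibrate by touching the lid (z=11) gently.

Call:
send_rows(targets=[0,0,0.005,0,0,0,0.005,0,0,0,0,0,0,0,0,0])

```text
clock: 6.7
tcp_pos: [590.7, -367.0, -9.6]
eef_rot: [-0.074, -3.141, -0.0]
contact_force: [-0.2, 0.0, -0.6]
grip_width: 0.004
gripper_force: 0.0
```

Call:
send_rows(targets=[0,0,0.001,0,0,0,0.001,0,0,0,0,0])

```text
clock: 7.08
tcp_pos: [590.8, -367.1, -11.4]
eef_rot: [0.074, 3.141, -0.0]
contact_force: [0.2, -0.1, -0.0]
grip_width: -0.001
gripper_force: 0.0
```

Call:
send_rows(targets=[0,0,0.001,0,0,0,0,0])

```text
clock: 7.32
tcp_pos: [590.9, -367.1, -11.5]
eef_rot: [-0.074, -3.141, 0.0]
contact_force: [-3.0, 1.4, 4.0]
grip_width: 0.002
gripper_force: 2.6
```

Call:
send_rows(targets=[0,0,0.001,0,0,0,0,0])

```text
clock: 7.58
tcp_pos: [590.9, -367.1, -11.6]
eef_rot: [-0.074, -3.14, -0.0]
contact_force: [-4.1, 3.4, 11.2]
grip_width: -0.001
gripper_force: 4.8
```

Contact is at TCP z=-11.5 on the lid at z=11, so the shut tips are 22.5 mm above the reported TCP. I'll back off, open, descend with that offset and grip.

Call:
send_rows(targets=[0,0,-0.01,0,0,0,-0.01,0])

```text
clock: 7.82
tcp_pos: [590.7, -367.0, 6.8]
eef_rot: [-0.074, -3.141, -0.0]
contact_force: [-1.2, -0.3, -0.4]
grip_width: 0.001
gripper_force: 0.0
```

Call:
send_rows(targets=[0,0,0,0,0,0,0,0,0,0,0,0,0,0,0,0,0,0,0.01,0,0,0,0.01,0,0,0,0.007,0,0,0,0,0,0,0,0,0], claw=1)

```text
clock: 8.95
tcp_pos: [590.9, -367.1, -20.4]
eef_rot: [0.074, 3.141, -0.0]
contact_force: [0.4, 0.2, 0.3]
grip_width: 1.004
gripper_force: 0.0
```

Call:
send_rows(targets=[0,0,0,0,0,0,0,0,0,0,0,0,0,0,0,0,0,0,0,0], claw=-1, grip_force=25)

```text
clock: 9.57
tcp_pos: [591.1, -367.3, -19.9]
eef_rot: [0.074, 3.14, -0.001]
contact_force: [0.1, -0.6, 2.3]
grip_width: 0.429
gripper_force: 25.2
```

Call:
send_rows(targets=[0,0,-0.015,0,0,0,-0.035,0,0,0,-0.042,0,0.0,0.0,-0.04,0,0.0123,0.0294,0,0,0.0123,0.0294,0,0,0.0123,0.0294,0,0,0.0123,0.0294,0,0,0.0123,0.0294,0,0,0.0123,0.0294,0,0,0.0122,0.0296,0,0,0,0,0,0,0,0,0,0])

```text
clock: 11.2
tcp_pos: [514.9, -157.6, 112.2]
eef_rot: [0.074, 3.14, -0.001]
contact_force: [0.3, -1.1, -0.1]
grip_width: 0.426
gripper_force: 25.1
```

```bash
python3 - <<'E'
from h import *
s=read_state(); d=get_image("wrist"); print(s["clock"],s["tcp_pos"].round(2),s["eef_rot"],s["grip_width"],s["gripper_force"])
zt=s["tcp_pos"][2]+20+11
for c,st in blobs(d,(110,130,70),(130,255,255),30): print("blue",c,st,onz(d,*c,zt).round(1))
for c,st in blobs(d,(20,120,90),(36,255,255),8): print("yel",c,st,onz(d,*c,72).round(1))
cv2.imwrite("pics/w4.png",d["pixels"])
E
```

```text
11.2 [ 514.91 -157.65  112.22] [ 7.37705205e-02  3.13965193e+00 -1.27283528e-03] 0.4258757356741872 25.114101469516754
blue [372.5 144.2] [362, 133, 22, 23, 403] [ 466.1 -101.7  143.2]
blue [260.2 244.5] [241, 227, 40, 36, 1162] [ 515.3 -156.6  143.2]
yel [165.5  26.9] [130, 0, 69, 57, 2435] [ 394.7 -211.9   72. ]
yel [259.9 169.9] [246, 165, 29, 16, 288] [ 491.6 -155.7   72. ]
```

View pics/w4.png

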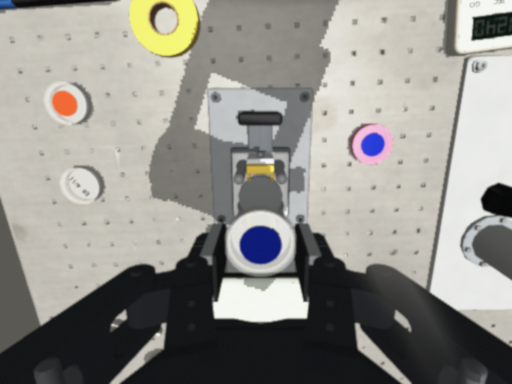

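The dish is held level at (260,244). The front lip is at (260,170) and the push plate at (260,118), all in line. I'll lower it to just above the rod tips, then go in gently and watch the force.

Call:
send_rows(targets=[0,0,0.02,0,0,0,0.02,0,0,0,0.009,0,0,0,0,0])

```text
clock: 11.75
tcp_pos: [513.5, -156.8, 60.7]
eef_rot: [-0.074, -3.138, -0.002]
contact_force: [0.8, 0.2, 0.1]
grip_width: 0.423
gripper_force: 25.1
```

Call:
send_rows(targets=[0,0,0.002,0,0,0,0.002,0,0,0,0,0])

```text
clock: 12.12
tcp_pos: [514.7, -157.2, 58.8]
eef_rot: [0.074, 3.14, -0.0]
contact_force: [0.7, 0.1, -0.3]
grip_width: 0.429
gripper_force: 25.1
```

Call:
send_rows(targets=[0,0,0.002,0,0,0,0,0])

```text
clock: 12.38
tcp_pos: [514.5, -157.1, 56.4]
eef_rot: [-0.074, -3.141, -0.0]
contact_force: [-0.7, 0.5, 0.2]
grip_width: 0.423
gripper_force: 25.1
```

Call:
send_rows(targets=[0,0,0.002,0,0,0,0.001,0,0,0,0,0])

```text
clock: 12.75
tcp_pos: [514.5, -157.2, 53.4]
eef_rot: [-0.074, -3.141, 0.0]
contact_force: [0.6, -0.4, -0.5]
grip_width: 0.423
gripper_force: 25.1
```

Call:
send_rows(targets=[0,0,0.001,0,0,0,0,0])

```text
clock: 13.0
tcp_pos: [514.6, -157.2, 52.5]
eef_rot: [0.074, 3.141, -0.0]
contact_force: [-0.1, 0.9, -0.6]
grip_width: 0.426
gripper_force: 25.1
```

Call:
send_rows(targets=[0,0,0.001,0,0,0,0,0])

```text
clock: 13.25
tcp_pos: [514.6, -157.2, 51.5]
eef_rot: [0.074, 3.141, -0.0]
contact_force: [-0.5, -0.3, 0.3]
grip_width: 0.425
gripper_force: 25.2
```

Call:
send_rows(targets=[0,0,0.0005,0,0,0,0,0])

```text
clock: 13.5
tcp_pos: [514.7, -157.2, 51.2]
eef_rot: [0.074, 3.14, -0.0]
contact_force: [0.6, 0.3, -0.7]
grip_width: 0.429
gripper_force: 25.2
```

Call:
send_rows(targets=[0,0,0.0005,0,0,0,0,0])

```text
clock: 13.75
tcp_pos: [514.8, -157.3, 50.7]
eef_rot: [0.074, 3.14, -0.0]
contact_force: [1.1, -0.1, 0.3]
grip_width: 0.425
gripper_force: 25.2
```

Call:
send_rows(targets=[0,0,0,0,0,0,0,0,0,0,0,0,0,0,-0.01,0,0,0,-0.02,0,0,0,-0.02,0,0,0,-0.01,0], claw=1)

```text
clock: 14.62
tcp_pos: [515.9, -157.8, 113.6]
eef_rot: [0.074, 3.137, -0.003]
contact_force: [-0.4, -0.3, 0.2]
grip_width: 1.002
gripper_force: 0.0
```

Call:
send_rows(targets=[0,0,0,0,0,0,0,0,0,0,0,0])

```text
clock: 15.0
tcp_pos: [513.9, -156.9, 109.5]
eef_rot: [-0.074, -3.139, -0.001]
contact_force: [0.4, -0.9, -0.4]
grip_width: 0.999
gripper_force: 0.0
```

```bash
cat > c.py <<'E'
from h import *
import sys
zd=float(sys.argv[1]); col=sys.argv[2]
R=dict(blue=((110,130,70),(130,255,255)),orange=((0,140,100),(15,255,255)))[col]
s=read_state(); d=get_image("wrist"); print(s["clock"],s["tcp_pos"].round(2),s["grip_width"].__round__(3),s["gripper_force"])
D=d["depth"]
for c,st in blobs(d,*R,30):
    o,r=ray(d,*c); x,y,w,h=st[:4]; print(col,c,st,onz(d,*c,zd).round(1),"depth z",(o+r*D[int(c[1]),int(c[0])])[2].round(1), "left/right/top/bot z",[ (lambda uv:(ray(d,*uv)[0]+ray(d,*uv)[1]*D[int(uv[1]),int(uv[0])])[2].round(1))(q) for q in((x+2,c[1]),(x+w-3,c[1]),(c[0],y+2),(c[0],y+h-3))])
for c,st in blobs(d,(20,120,90),(36,255,255),8): print("yel",c,st,onz(d,*c,72).round(1))
cv2.imwrite("pics/c_%.1f.png"%s["clock"],d["pixels"])
E
python3 c.py 82 blue
```

```text
15.0 [ 513.88 -156.92  109.46] 0.999 0.0
blue [372.4 146. ] [361, 135, 23, 23, 404] [475.  -78.4  82. ] depth z 12.4 left/right/top/bot z [np.float64(11.7), np.float64(11.9), np.float64(12.8), np.float64(11.9)]
blue [259.3 208. ] [246, 195, 28, 27, 593] [ 515.5 -156.6   82. ] depth z 82.1 left/right/top/bot z [np.float64(82.5), np.float64(82.5), np.float64(82.6), np.float64(82.5)]
yel [163.3  27.2] [128, 0, 69, 58, 2529] [ 394.3 -211.8   72. ]
yel [258.7 172. ] [245, 167, 29, 16, 285] [ 491.4 -155.9   72. ]
yel [259.4 234. ] [247, 230, 26, 8, 176] [ 540.4 -157.8   72. ]
```

The dish rests on the lips, level, with its top at z≈82.3. Now I'll press with shut fingers.

Call:
send_rows(targets=[0,0,0,0,0,0,0,0,0,0,0.01,0,0,0,0.018,0,0,0,0.016,0,0,0,0,0,0,0,0,0], claw=-1)

```text
clock: 15.92
tcp_pos: [514.6, -157.2, 66.4]
eef_rot: [-0.074, -3.141, -0.0]
contact_force: [-0.7, 0.4, 0.3]
grip_width: 0.002
gripper_force: 0.0
```

Call:
send_rows(targets=[0,0,0.002,0,0,0,0.002,0,0,0,0.001,0,0,0,0,0])

```text
clock: 16.42
tcp_pos: [514.5, -157.2, 61.5]
eef_rot: [-0.074, -3.141, -0.0]
contact_force: [0.2, 0.4, -0.5]
grip_width: 0.002
gripper_force: 0.0
```

Call:
send_rows(targets=[0,0,0.002,0,0,0,0.001,0,0,0,0,0])

```text
clock: 16.8
tcp_pos: [514.7, -157.3, 58.6]
eef_rot: [0.074, 3.14, -0.0]
contact_force: [-0.8, 0.1, 1.3]
grip_width: 0.001
gripper_force: 0.4
```

Call:
send_rows(targets=[0,0,0.002,0,0,0,0.002,0,0,0,0.002,0,0,0,0,0])

```text
clock: 17.3
tcp_pos: [515.6, -157.7, 53.7]
eef_rot: [0.074, 3.138, -0.002]
contact_force: [0.3, 0.1, 4.8]
grip_width: 0.002
gripper_force: 2.4
```

Call:
send_rows(targets=[0,0,0.002,0,0,0,0.002,0,0,0,0.002,0,0,0,0,0])

```text
clock: 17.8
tcp_pos: [514.7, -157.4, 46.4]
eef_rot: [0.074, 3.14, -0.001]
contact_force: [1.4, -0.1, 3.0]
grip_width: 0.0
gripper_force: 1.4
```

Call:
send_rows(targets=[0,0,0.002,0,0,0,0.002,0,0,0,0,0])

```text
clock: 18.18
tcp_pos: [514.1, -157.0, 41.9]
eef_rot: [-0.074, -3.14, -0.001]
contact_force: [1.7, -1.0, 2.9]
grip_width: -0.0
gripper_force: 1.2
```

Call:
send_rows(targets=[0,0,0.0015,0,0,0,0,0,0,0,0,0])

```text
clock: 18.55
tcp_pos: [514.1, -157.1, 40.7]
eef_rot: [-0.074, -3.14, -0.001]
contact_force: [0.3, -1.1, 2.8]
grip_width: -0.003
gripper_force: 1.2
```

Call:
send_rows(targets=[0,0,0.0005,0,0,0,0,0])

```text
clock: 18.8
tcp_pos: [514.2, -157.1, 40.3]
eef_rot: [-0.074, -3.14, -0.0]
contact_force: [-1.3, 0.0, 2.7]
grip_width: 0.002
gripper_force: 1.3
```

Call:
send_rows(targets=[0,0,-0.005,0,0,0,-0.015,0,0,0,-0.03,0,0,0,-0.025,0,0,0,0,0,0,0,0,0])

```text
clock: 19.55
tcp_pos: [514.0, -156.9, 114.8]
eef_rot: [-0.074, -3.14, -0.001]
contact_force: [-1.0, -0.0, -0.1]
grip_width: -0.0
gripper_force: 0.0
```

```bash
python3 c.py 65 blue
```

```text
19.55 [ 514.05 -156.93  114.83] -0.0 0.0
blue [370.5 144.9] [360, 134, 22, 23, 392] [477.7 -71.3  65. ] depth z 12.2 left/right/top/bot z [np.float64(13.0), np.float64(11.1), np.float64(11.8), np.float64(12.4)]
blue [259.4 197.1] [247, 185, 26, 25, 490] [ 514.7 -156.6   65. ] depth z 66.7 left/right/top/bot z [np.float64(66.7), np.float64(65.7), np.float64(65.8), np.float64(66.2)]
yel [165.8  27.5] [131, 0, 68, 58, 2539] [ 393.4 -211.8   72. ]
yel [258.4 170.1] [245, 165, 28, 15, 256] [ 491.4 -156.1   72. ]
yel [248.  219.5] [247, 217, 3, 6, 16] [ 530.3 -166.2   72. ]
yel [270.1 219.4] [269, 217, 3, 6, 14] [ 531.1 -149.    72. ]
```

The blue dish top is at z≈65–66, level, and held under the lips. Now the orange dish.

Call:
send_rows(targets=[0.0118,-0.0293,0,0,0.0118,-0.0293,0,0,0.0118,-0.0293,0,0,0.0118,-0.0293,0,0,0.0118,-0.0293,0,0,0.0115,-0.0293,0.02,0,0,0,0.03,0,0,0,0.03,0,0,0,0,0,0,0,0,0], claw=1)

```text
clock: 20.85
tcp_pos: [436.0, -329.5, 35.8]
eef_rot: [-0.074, -3.141, -0.0]
contact_force: [-0.0, -0.5, 0.2]
grip_width: 0.996
gripper_force: 0.0
```

```bash
python3 c.py 11 orange
```

```text
20.85 [ 435.98 -329.5    35.77] 0.996 0.0
orange [261.4 207.5] [247, 194, 30, 28, 635] [ 436.3 -327.6   11. ] depth z 12.0 left/right/top/bot z [np.float64(12.0), np.float64(12.0), np.float64(12.8), np.float64(12.9)]
yel [407.  105.9] [361, 62, 93, 90, 5275] [ 370.5 -261.6   72. ]
```

Call:
send_rows(targets=[0,0,0.02,0,0,0,0.02,0,0,0,0.011,0,0,0,0.0045,0,0,0,0,0,0,0,0,0])

```text
clock: 21.65
tcp_pos: [436.3, -329.9, -19.4]
eef_rot: [0.074, 3.14, -0.001]
contact_force: [0.1, -0.6, 0.2]
grip_width: 0.999
gripper_force: 0.0
```

Call:
send_rows(targets=[0,0,0,0,0,0,0,0,0,0,0,0,0,0,0,0,0,0,0,0], claw=-1, grip_force=25)

```text
clock: 22.28
tcp_pos: [436.1, -329.8, -19.5]
eef_rot: [0.074, 3.14, -0.001]
contact_force: [-1.1, 0.2, 3.7]
grip_width: 0.421
gripper_force: 25.1
```

Call:
send_rows(targets=[0,0,-0.015,0,0,0,-0.035,0,0,0,-0.042,0,0,0,-0.04,0,-0.0118,0.0293,0,0,-0.0118,0.0293,0,0,-0.0118,0.0293,0,0,-0.0118,0.0293,0,0,-0.0118,0.0293,0,0,-0.0115,0.0293,0,0,0,0,0,0,0,0,0,0])

```text
clock: 23.78
tcp_pos: [514.3, -157.6, 112.3]
eef_rot: [0.074, 3.141, -0.001]
contact_force: [-0.6, 0.1, -1.4]
grip_width: 0.424
gripper_force: 25.1
```

```bash
python3 c.py 143 orange
```

```text
23.775 [ 514.35 -157.59  112.33] 0.424 25.119102895259857
orange [260.2 244.3] [240, 226, 41, 37, 1187] [ 514.8 -156.6  143. ] depth z 143.9 left/right/top/bot z [np.float64(143.8), np.float64(143.6), np.float64(143.8), np.float64(143.9)]
yel [165.5  27.1] [131, 0, 68, 57, 2477] [ 394.1 -211.9   72. ]
yel [259.7 170.5] [246, 166, 29, 15, 266] [ 491.5 -155.9   72. ]
```

Held level and aligned as before. Lowering into the rods.

Call:
send_rows(targets=[0,0,0.02,0,0,0,0.02,0,0,0,0.009,0,0,0,0.002,0,0,0,0.002,0,0,0,0,0])

```text
clock: 24.58
tcp_pos: [514.9, -157.3, 59.5]
eef_rot: [0.074, 3.14, -0.001]
contact_force: [0.5, 0.2, 0.4]
grip_width: 0.426
gripper_force: 25.1
```

Call:
send_rows(targets=[0,0,0.002,0,0,0,0.002,0,0,0,0,0])

```text
clock: 24.95
tcp_pos: [514.5, -157.2, 54.9]
eef_rot: [-0.074, -3.141, -0.0]
contact_force: [0.1, 1.4, 0.5]
grip_width: 0.423
gripper_force: 25.1
```

Call:
send_rows(targets=[0,0,0.0015,0,0,0,0.001,0,0,0,0,0])

```text
clock: 25.32
tcp_pos: [514.6, -157.2, 52.5]
eef_rot: [0.074, 3.141, -0.0]
contact_force: [-0.0, 0.8, 0.2]
grip_width: 0.425
gripper_force: 25.1
```

Call:
send_rows(targets=[0,0,0.001,0,0,0,0,0])

```text
clock: 25.58
tcp_pos: [514.7, -157.3, 51.6]
eef_rot: [0.074, 3.14, -0.0]
contact_force: [-0.6, 0.1, 0.5]
grip_width: 0.427
gripper_force: 25.1
```

Call:
send_rows(targets=[0,0,0,0,0,0,0,0,0,0,0,0,0,0,-0.01,0,0,0,-0.02,0,0,0,-0.02,0,0,0,-0.01,0,0,0,0,0,0,0,0,0], claw=1)

```text
clock: 26.7
tcp_pos: [514.1, -157.0, 110.9]
eef_rot: [-0.074, -3.14, -0.001]
contact_force: [0.3, -0.3, -0.1]
grip_width: 1.004
gripper_force: 0.0
```

```bash
python3 c.py 82 orange
```

```text
26.7 [ 514.08 -156.98  110.93] 1.004 0.0
orange [259.2 207. ] [245, 194, 29, 27, 600] [ 515.5 -156.8   82. ] depth z 82.1 left/right/top/bot z [np.float64(82.3), np.float64(82.3), np.float64(83.5), np.float64(81.9)]
yel [163.9  27.1] [129, 0, 69, 58, 2504] [ 394.1 -211.9   72. ]
yel [258.7 171. ] [245, 166, 29, 15, 276] [ 491.2 -156.    72. ]
yel [259.3 232.7] [247, 228, 26, 9, 191] [ 540.2 -157.9   72. ]
```

Seated on the lips, level. Pressing.

Call:
send_rows(targets=[0,0,0,0,0,0,0,0,0,0,0.01,0,0,0,0.018,0,0,0,0.018,0,0,0,0.004,0,0,0,0.002,0,0,0,0,0], claw=-1)

```text
clock: 27.75
tcp_pos: [514.9, -157.4, 59.9]
eef_rot: [0.074, 3.14, -0.001]
contact_force: [0.0, 0.4, 0.6]
grip_width: 0.003
gripper_force: 0.0
```

Call:
send_rows(targets=[0,0,0.002,0,0,0,0.002,0,0,0,0.002,0,0,0,0,0])

```text
clock: 28.25
tcp_pos: [516.1, -157.8, 55.2]
eef_rot: [0.074, 3.137, -0.002]
contact_force: [0.8, 0.2, 4.4]
grip_width: 0.003
gripper_force: 2.4
```

Call:
send_rows(targets=[0,0,0.002,0,0,0,0.002,0,0,0,0.002,0,0,0,0,0])

```text
clock: 28.75
tcp_pos: [515.2, -157.6, 48.0]
eef_rot: [0.074, 3.139, -0.001]
contact_force: [2.4, -1.4, 5.3]
grip_width: -0.0
gripper_force: 2.4
```

Call:
send_rows(targets=[0,0,0.002,0,0,0,0.002,0,0,0,0,0])

```text
clock: 29.12
tcp_pos: [514.8, -157.5, 43.5]
eef_rot: [0.074, 3.14, -0.001]
contact_force: [1.9, -1.4, 3.3]
grip_width: -0.002
gripper_force: 1.7
```

Call:
send_rows(targets=[0,0,0.002,0,0,0,0.001,0,0,0,0,0])

```text
clock: 29.5
tcp_pos: [514.3, -157.1, 40.2]
eef_rot: [-0.074, -3.14, -0.0]
contact_force: [1.4, -1.2, 3.1]
grip_width: -0.001
gripper_force: 1.5
```

Call:
send_rows(targets=[0,0,0.0005,0,0,0,0,0])

```text
clock: 29.75
tcp_pos: [514.3, -157.1, 39.9]
eef_rot: [-0.074, -3.14, -0.0]
contact_force: [0.8, -1.0, 2.8]
grip_width: 0.001
gripper_force: 1.6
```

Call:
send_rows(targets=[0,0,-0.005,0,0,0,-0.015,0,0,0,-0.03,0,0,0,-0.025,0,0,0,0,0,0,0,0,0])

```text
clock: 30.5
tcp_pos: [513.8, -156.8, 114.1]
eef_rot: [-0.074, -3.139, -0.001]
contact_force: [-0.1, -0.4, 1.0]
grip_width: 0.0
gripper_force: 0.0
```

```bash
python3 c.py 65 orange; python3 - <<'E'
from h import *
d=get_image("wrist"); cv2.imwrite("pics/w5.png",cv2.resize(d["pixels"][90:250,180:340],(600,600),interpolation=cv2.INTER_CUBIC))
E
```

```text
30.5 [ 513.79 -156.79  114.09] 0.0 0.0
orange [259.5 197.8] [247, 186, 26, 25, 506] [ 514.7 -156.3   65. ] depth z 68.1 left/right/top/bot z [np.float64(66.2), np.float64(66.8), np.float64(65.7), np.float64(65.9)]
yel [165.3  27.6] [131, 0, 68, 59, 2555] [ 393.3 -211.8   72. ]
yel [258.5 170.4] [245, 166, 28, 15, 257] [ 491.2 -155.9   72. ]
yel [247.9 220.1] [247, 218, 3, 6, 15] [ 530.3 -166.1   72. ]
yel [270.1 219.8] [269, 218, 3, 5, 12] [ 530.8 -148.9   72. ]
```

View pics/w5.png

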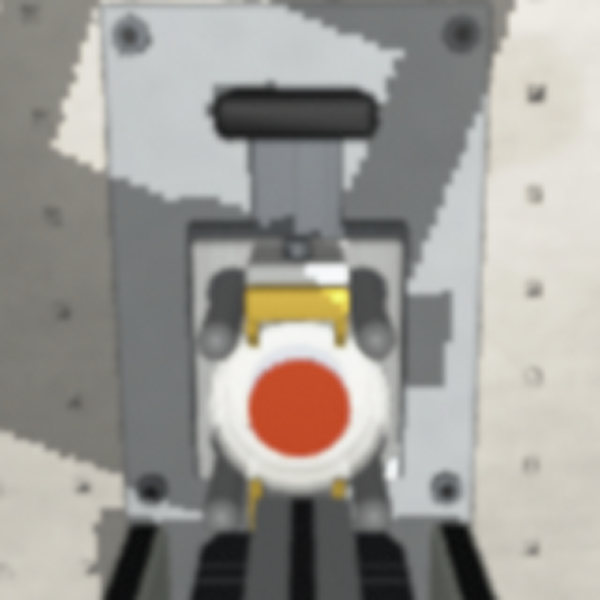

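The orange dish sits at (300,408) in the crop with the lip teeth over its rim front and back, so it's retained. Next I'll push the carriage home.

Call:
send_rows(targets=[0.02,0,0,0,0.03,0,0,0,0.03,0,0,0,0.015,0,0.01,0,0,0,0.03,0,0,0,0.03,0,0,0,0.021,0,0,0,0,0,0,0,0,0])

```text
clock: 31.72
tcp_pos: [419.8, -152.8, 24.3]
eef_rot: [0.074, 3.141, -0.0]
contact_force: [0.5, 0.0, 0.6]
grip_width: -0.002
gripper_force: 0.0
```

Call:
send_rows(targets=[-0.008,0,0,0,-0.006,0,0,0,-0.004,0,0,0,-0.004,0,0,0,0,0,0,0])

```text
clock: 32.35
tcp_pos: [441.9, -153.7, 24.0]
eef_rot: [0.074, 3.14, 0.0]
contact_force: [-0.6, 0.4, -0.1]
grip_width: -0.0
gripper_force: 0.0
```

Call:
send_rows(targets=[-0.005,0,0,0,-0.005,0,0,0,-0.005,0,0,0])

```text
clock: 32.72
tcp_pos: [456.6, -154.3, 23.7]
eef_rot: [-0.074, -3.14, -0.001]
contact_force: [-2.3, 0.2, 1.5]
grip_width: 0.001
gripper_force: 1.4
```

```bash
python3 - <<'E'
from h import *
d=get_image("top")
for c,s in blobs(d,(22,130,120),(34,255,255),4):
    if 200<c[0]<280: print(c,s,onz(d,*c,70).round(1))
for c,s in blobs(d,(3,140,100),(15,255,255),4):
    if 200<c[0]<280: print(c,s,onz(d,*c,65).round(1))
print(read_state()["contact_force"])
E
```

```text
[232.4 157.9] [227, 156, 11, 6, 40] [ 555.7 -160.6   70. ]
[264.2 246. ] [252, 234, 25, 25, 409] [ 374.  -230.5   70. ]
[231.7 168.7] [227, 165, 10, 9, 63] [ 533.5 -159.4   65. ]
[225.  184.5] [224, 184, 3, 2, 4] [ 499.9 -146.2   65. ]
[217.5 207. ] [196, 193, 39, 28, 346] [ 452.5 -131.9   65. ]
[200.9 248.8] [158, 198, 99, 76, 1336] [ 365.5 -100.1   65. ]
[242.8 206.2] [241, 204, 5, 5, 10] [ 455.2 -184.5   65. ]
[233.6 234.9] [231, 231, 7, 9, 22] [ 395.4 -166.9   65. ]
[201.9 285.2] [196, 274, 16, 23, 186] [ 291.8 -104.6   65. ]
[-0.33917708  0.06862768 -1.39088832]
```

Call:
send_rows(targets=[-0.008,0,0,0,-0.008,0,0,0,-0.008,0,0,0,-0.008,0,0,0,-0.008,0,0,0,-0.008,0,0,0,-0.006,0,0,0,0,0,0,0])

```text
clock: 33.78
tcp_pos: [510.2, -156.9, 23.8]
eef_rot: [-0.073, -3.138, -0.001]
contact_force: [-5.2, 1.7, 1.5]
grip_width: 0.001
gripper_force: 2.5
```

Call:
send_rows(targets=[-0.002,0,0,0,-0.002,0,0,0,-0.001,0,0,0,0,0,0,0])

```text
clock: 34.28
tcp_pos: [510.0, -156.8, 23.8]
eef_rot: [-0.072, -3.125, -0.002]
contact_force: [-23.2, 2.2, 15.4]
grip_width: -0.002
gripper_force: 12.2
```

Call:
send_rows(targets=[-0.002,0,0,0,-0.001,0,0,0,0,0,0,0])

```text
clock: 34.65
tcp_pos: [509.8, -156.8, 23.8]
eef_rot: [-0.071, -3.117, -0.003]
contact_force: [-35.2, 2.8, 25.2]
grip_width: 0.004
gripper_force: 18.1
```

Call:
send_rows(targets=[0.004,0,0,0,0.006,0,0,0,0,0,0,0])

```text
clock: 35.02
tcp_pos: [509.8, -157.6, 24.9]
eef_rot: [0.074, 3.137, -0.002]
contact_force: [-0.1, -0.7, -0.5]
grip_width: -0.002
gripper_force: 0.0
```

```bash
python3 - <<'E'
from h import *
s=read_state(); print(s["tcp_pos"],s["contact_force"])
d=get_image("wrist"); D=d["depth"]
for c,st in blobs(d,(0,140,100),(15,255,255),20)+blobs(d,(20,120,90),(36,255,255),8): 
    o,r=ray(d,*c); print(c,st,onz(d,*c,70).round(1),(o+r*D[int(c[1]),int(c[0])]).round(1))
cv2.imwrite("pics/w6.png",d["pixels"])
E
```

```text
[ 509.83814033 -157.59096039   24.90689015] [-0.14707079 -0.69425847 -0.47791527]
[120.9  17.9] [66, 0, 103, 42, 3011] [ 407.  -203.6   70. ] [ 391.  -227.7   12.8]
```

View pics/w6.png

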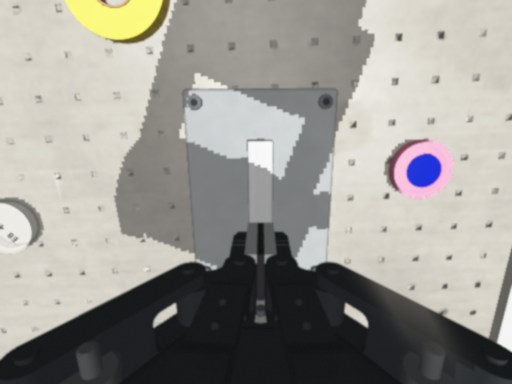

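Call:
send_rows(targets=[0.02,0,0,0,0.03,0,-0.02,0,0.03,0,-0.03,0,0.03,0,-0.03,0,0.03,0,-0.03,0,0.0,0,0,0])

```text
clock: 35.83
tcp_pos: [370.3, -151.8, 137.8]
eef_rot: [0.075, 3.133, -0.008]
contact_force: [-0.0, -0.6, -0.1]
grip_width: -0.0
gripper_force: 0.0
```

```bash
python3 - <<'E'
from h import *
s=read_state(); print(s["tcp_pos"])
a=cv2.imread("pics/top0.png"); d=get_image("top"); b=d["pixels"]
for im in(a,b):
    g=cv2.cvtColor(im,cv2.COLOR_BGR2GRAY); m=(g<60).astype(np.uint8); m[:, :215]=0; m[:,250:]=0; m[:158]=0; m[225:]=0
    n,_,st,c=cv2.connectedComponentsWithStats(m); print([(c[i].round(1),st[i].tolist(),onz(d,*c[i],57).round(1)) for i in range(1,n) if st[i,4]>12])
for nm,R in(("or",((3,120,80),(15,255,255))),("yel",((20,110,90),(36,255,255)))):
    for c,st in blobs(d,*R,4):
        if 215<c[0]<250 and 140<c[1]<230: print(nm,c,st,onz(d,*c,65 if nm=="or" else 70).round(1))
w=get_image("wrist"); cv2.imwrite("pics/w7.png",w["pixels"]); D=w["depth"]
for c,st in blobs(w,(0,140,100),(15,255,255),10)+blobs(w,(20,120,90),(36,255,255),8): 
    o,r=ray(w,*c); print(c,st,(o+r*D[int(c[1]),int(c[0])]).round(1))
g=cv2.cvtColor(w["pixels"],cv2.COLOR_BGR2GRAY)
# depth of push plate: points with z 50..60 near axis
v,u=np.mgrid[0:384,0:512]; E=np.array(w["extrinsics"]); P=np.stack([(u-w["cx"])/w["fx"]*D,-(v-w["cy"])/w["fy"]*D,-D],-1)@E[:3,:3].T+E[:3,3]
m=(P[...,2]>25)&(P[...,2]<56)&(abs(P[...,1]+157)<14)&(P[...,0]>430)&(P[...,0]<575)&(D>0)
print("plate front face x pct",np.percentile(P[m][:,0],[1,5,25,50]).round(1),m.sum())
m=(P[...,2]>56)&(P[...,2]<60)&(abs(P[...,1]+157)<14)&(P[...,0]>430)&(P[...,0]<575)
print("plate top x",np.percentile(P[m][:,0],[2,50,98]).round(1),m.sum())
E
```

```text
[ 370.34034472 -151.81593752  137.81913249]
[(array([230.2, 206.6]), [222, 204, 16, 6, 37], array([ 454.2, -158. ,   57. ]))]
[(array([232.4, 171.3]), [225, 171, 15, 3, 19], array([ 529.1, -160.6,   57. ])), (array([232.2, 175.4]), [225, 174, 15, 4, 34], array([ 520.3, -160.4,   57. ]))]
yel [232.3 154.7] [228, 152, 10, 5, 34] [ 562.5 -160.2   70. ]
[429.9 163.4] [425, 160, 11, 8, 81] [365.9  20.1  18.1]
[185.2 178.4] [158, 153, 54, 52, 1790] [ 373.8 -232.1    0.7]
plate front face x pct [519.7 520.3 520.8 521.1] 168Traceback (most recent call last):
  File "<stdin>", line 19, in <module>
    return _quantile_unchecked(
        a, q, axis, out, overwrite_input, method, keepdims, weights)
    return _ureduce(a,
                    func=_quantile_ureduce_func,
    ...<5 lines>...
                    overwrite_input=overwrite_input,
                    method=method)
    r = func(a, **kwargs)
    result = _quantile(arr,
                       quantiles=q,
    ...<2 lines>...
                       out=out,
                       weights=wgt)
    slices_having_nans = np.isnan(arr[-1, ...])
                                  ~~~^^^^^^^^^
IndexError: index -1 is out of bounds for axis 0 with size 0
```

Plate face is now at x≈521 and the front lip went from 491.4 to 562.5, which is 71 mm of travel to a hard stop. Either the carriage started 9 mm in, or something blocks it. I'll check against the housing front: at home, the axis is 20 mm behind it.

```bash
python3 - <<'E'
from h import *
for n in("wrist","top","scene"):
    w=get_image(n); D=w["depth"]; v,u=np.mgrid[0:384,0:512]; E=np.array(w["extrinsics"]); P=np.stack([(u-w["cx"])/w["fx"]*D,-(v-w["cy"])/w["fy"]*D,-D],-1)@E[:3,:3].T+E[:3,3]
    P[D==0]=1e4
    m=(P[...,2]>92)&(P[...,2]<101)&(abs(P[...,1]+163)<40)&(P[...,0]>530)&(P[...,0]<720)
    if m.sum(): print(n,"roof x",np.percentile(P[m][:,0],[0.5,2,98,99.5]).round(1),"y",np.percentile(P[m][:,1],[1,99]).round(1),m.sum())
    m=(P[...,2]>4)&(P[...,2]<9)&(P[...,0]>330)&(P[...,0]<560)&(abs(P[...,1]+155)<40)
    print(n,"plate front x",np.percentile(P[m][:,0],[0.5,2]).round(1), m.sum())
    m=(P[...,2]>25)&(P[...,2]<57)&(abs(P[...,1]+157)<12)&(P[...,0]>500)&(P[...,0]<535)
    if m.sum(): print(n,"push face x",np.percentile(P[m][:,0],[2,10,50]).round(1))
E
python3 - <<'E'
import cv2
a=cv2.imread("pics/top0.png"); g=cv2.cvtColor(a,cv2.COLOR_BGR2GRAY)
print(g[148:162,235].tolist(), g[210:225,235].tolist())
import sys; sys.path.insert(0,".")
from h import *
d=get_image("top"); print([ (r,onz(d,235,r,96).round(1)[0]) for r in(102,104,152,153,154,155)],[(r,onz(d,235,r,6).round(1)[0]) for r in(217,218,219,220)])
E
```

```text
wrist plate front x [428.7 429.1] 550
wrist push face x [520.1 520.5 521.2]
top roof x [564.  565.8 663.3 665.5] y [-202.2 -123.8] 1783
top plate front x [409.  430.4] 1331
top push face x [520.8 520.8 521.6]
scene roof x [564.1 565.9 662.2 665.1] y [-202.1 -123.7] 1187
scene plate front x [430.  432.1] 936
scene push face x [520.3 520.8 521.8]
[228, 234, 221, 42, 57, 140, 131, 130, 130, 125, 135, 238, 227, 227] [91, 190, 180, 177, 176, 176, 176, 178, 180, 154, 222, 216, 213, 209, 207]
[(102, np.float64(668.6)), (104, np.float64(664.3)), (152, np.float64(563.8)), (153, np.float64(561.7)), (154, np.float64(559.7)), (155, np.float64(557.6))] [(217, np.float64(434.8)), (218, np.float64(432.6)), (219, np.float64(430.4)), (220, np.float64(428.2))]
```

The housing front is at x=565 and its back at 665, 100 mm deep as specified. The origin is therefore x=505, so the carriage started about 10 mm in. The axis is now at ≈586, about 81 mm from the origin, and it hit a hard stop: fully home. The robot is clear of everything, so I'm handing in.

```bash
python3 -c "
from station import *
print(hand_in())"
```

```text
the job is handed in; nothing more can be done
None
```

The job is handed in at about 36 s of the 64 s: blue dish loaded first, orange on top, both under the lips, and the carriage pushed home to its hard stop. One risk: that last push peaked at about 43 N total at the wrist; I took it as fingertips on the push plate, but contact by the gripper's body (40 N limit) wasn't ruled out.

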